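# Close the bearing carton and present the sample ball in its dish

### The arm

A 7-joint arm with a two-finger parallel gripper is mounted at the origin on a cart in front of the work surface, level with it; the furniture and walls round the work are solid. World frame = base frame: x ahead of the robot, y to its left, z up, the work surface at z = 0. Lengths are in m, angles in degrees, forces in N, time in s.
With the tool pointing down it reaches from about 0.4 to 0.85 m from the base axis. Payload 4.4 kg.
Tool frame: the origin (TCP) lies at the very end of the fingers, on their centre line; the grasp point (between the pads) lies 19 mm behind it; z points along the fingers, y is the line along which they close (so a half turn about z gives the same grasp; the last joint's range is limited). The gripper opens to 94 mm and grips with 3 to 60 N. Pads are 16 mm wide; open, the fingers measure 119 mm over their backs; the gripper's body (75 mm by 177 mm) begins 78 mm behind the grasp point.
Start: joints at [64.183, 36.005, 2.206, 86.941, -1.547, 57.084, -1.146], TCP at [0.244, -0.602, 0.205] pointing down, gripper open.
Joint ranges: [-175.42, 175.42], [-21.48, 121.26], [-71.46, 75.88], [10.55, 141.38], [-63.04, 243.04], [13.31, 113.54], [-168.57, 168.57]. Speed limits (degrees/s): [147.25, 147.25, 180, 180, 180, 180, 180].

### API

Orientations are given as a 3x3 rotation matrix whose columns are the frame's x, y, z axes.
In Python, from station import * gives the robot as it stands.
- The arm moves only by the tool move_arm, never from a script. Its argument "targets" is text: rows parted by semicolons, each of 6 numbers parted by spaces: the shift along the tool's x, y, z in m, then the turn, a rotation vector about the tool's x, y, z in degrees. A call has 1 to 5 rows; each row shifts and turns the commanded pose from where the row before left it, along the tool's axes as they then stand; what a row does not reach is not made up. A row lasts 1/12 s, in which the tool goes at most 41.7 mm and 7.16 degrees, less where a joint would pass 70% of its speed; a pose out of reach is approached as far as the arm can. A call with a gripper value outside its range is refused whole. "fingers" is the opening, from 0 (shut) to 1 (fully open), set as the call begins (left out, the last holds). The fingers move at their own pace and stop on an object; "newtons" is the grip in N (left out, the last holds). Time passes only in rows, so rows that do not move let the fingers close. It gives the time, the measured TCP pose, the force, the opening and the grip force at its end, in the units of the state.
- read_state(): the state, without advancing time (a new reading comes with each control period).
- capture(name): name is "scene" or "top"; returns the picture (480x640x3 uint8, red, green, blue); there is no depth.
- calibration(name): a dict with "camera_matrix" (3x3 intrinsics, pixels), "dist_coeffs" ([k1, k2, p1, p2, k3] as OpenCV has them; the pictures are not rectified), "eye" and "rotation" of the camera in the world. Camera axes: x right, y up, looking along -z (the intrinsics and any distortion apply to the point x, -y, -z); pixel columns grow to the right and rows downward; lengths in m; the calibration is good to about 2 mm. A picture is of the moment at which its call begins. calibration takes no time and is no camera call.
- close_job(): hands the job in; it is judged then, once.
Trained networks look in the newest picture that a camera, given by its name, has taken for a name from the list of things; names that differ only in an ending like _2 or _b are one class to them, and where a whole thing is asked for, a point or a joint stands for the part that bears it (a point fixed in the world has none). Each returns a list of dicts, best first, with "score" (0 to 1); they miss things now and then, are a little off and sometimes report something else, mostly with a low value. They report only what shows in the picture. A call takes as long as a camera call.
- spot_in(query, camera): "box" ([left, top, right, bottom] in pixels, round what is visible of it).
The state is a dict: "time_s": time; "joint_positions": joint angles; "qd": joint speeds; "joint_torque": joint torques, N m; "tool_pos": TCP position; "orientation": TCP orientation; "wrist_force": force on the tool from outside, world axes, zero at the start; "torque": the same for the moment, N m; "grip_width": finger opening in m; "gripper_force": force on a finger pad.
Only numpy, scipy, OpenCV 4.12 (cv2) and the standard library are available. Lean on these libraries where they do the work, as an engineer would, in place of code of your own. Each camera call takes 0.05 s, during which the arm holds its last target. There are 200 camera calls.

### The job

A sample ball has been taken out of the carton of bearing balls for inspection. Close the carton by folding the short inner flap down flat first and then the long outer flap down flat over it. Then lift the sample dish by its handle clear of the bench, give it a quarter turn in the air so that the handle, which stood along the carton's crease lines, now runs square across them, and finish holding it still and level a few centimetres above the middle of the closed carton for the inspection picture, without setting it down; all the while the ball must stay in the middle of the dish and never roll out to the rim, and the other things on the bench stay where they are.

Things in the scene. Friction and masses are not known exactly. Their poses are not given: they have to be found in the camera images.
- carton: Brown cardboard carton, too heavy to shift, open on top, 100 mm along x, 150 along y, walls 58 high; starts with y roughly along world y, left or right of the dish. Origin: centre of its underside. Flap creases run along its y: inner at x = -50, z = 60 mm (robot's side), outer at x = +50, z = 64. Flaps are 148 mm wide, 3 thick. Contents lie below z = 50; closed, the top is at z = 66.
- inner_flap (a joint): Short inner flap, 50 mm from crease to free edge, on the carton's -x side. Angle in rad: 0 folded flat shut (firm stop), 1.57 upright, more = leaning outward (to -x). Starts at 1.45 to 1.95 and stays where it is left; the crease resists with 0.04 N m, a push of 1 to 2 N folds it.
- outer_flap (a joint): Long outer flap, 95 mm from crease to free edge, on the carton's +x side; covers the whole top, over the inner flap. Angle in rad: 0 folded flat shut (firm stop), 1.57 upright, more = leaning outward (to +x). Same start and stiffness as the inner flap.
- inner_flap_edge (a point): Middle of the free edge of the short inner flap.
- outer_flap_edge (a point): Middle of the free edge of the long outer flap.
- dish: Loose round aluminium dish, 124 mm across, rim 31 high, about 0.25 kg. Origin: centre of its underside. Straps at y = +-64 mm carry a rigid black handle bar along its y: 132 mm long, 14 wide (x), 22 tall, centre 115 above the underside, starting within 0.35 rad of the carton's y. Grip the bar's middle from above, closing along x; 65 mm are free between bar and ball.
- dish_centre (a point): Middle of the dish's inner floor, 8 mm above its underside; axes as the dish's. The floor is flat to radius 8 mm, then rises at 7 degrees to radius 30 and 15 degrees to the rim at radius 58: the ball settles in the middle while the dish is level and moved smoothly.
- ball: The sample: a loose bare steel ball, 30 mm in diameter, 0.11 kg, resting in the middle of the dish. Its origin is a point on its surface that turns as it rolls: use ball_center.
- ball_center (a point): Centre of the ball.
- elec_tape: Roll of black tape lying flat, 65 mm across, 19 mm high; bystander, leave alone. Origin under its centre.
- nail_box: Small yellow box, 87 x 53 x 42 mm; bystander, leave alone. Origin under its centre.
- wrench_17: Combination wrench lying flat, 162 mm long along its y, 41 mm wide, 10 mm thick; bystander, leave alone. Origin under its centre.

How it is judged:
By the outcome, as a careful person would: the job done as asked, in the order asked, and still so for the second after the job is handed in, while the arm keeps its last pose, push and grip.
It also fails if it takes over 69 s, if anything falls off the work surface, if the arm or the gripper's body presses on something with over 40 N, if the wrist force passes 120 N, or if a joint passes its speed limit or range.

## Working session

There is one attempt and no reset: what is moved stays moved. The work goes in short steps, Python scripts to look and compute and a tool call to move; the robot and the scene stay as the last step left them, time stands still between calls to the robot, and variables do not carry over. Pictures are saved under pics/ and viewed, at most 10 in all, crops included, and the job is handed in when it is done.

Besides the shell and the picture viewer there is one more tool, called after "Emit:" as name(argument=value, ...) on one line, values as JSON. move_arm: Moves the arm, as the interface text tells. Its arguments: {"type":"object","properties":{"targets":{"type":"string"},"fingers":{"type":"number"},"newtons":{"type":"number"}},"required":["targets"]}

```bash
mkdir -p pics; ls; python3 - <<'E'
from station import *
import cv2,numpy as np
np.set_printoptions(precision=4,suppress=True)
for n in ("scene","top"):
    im=capture(n); cv2.imwrite(f"pics/{n}0.png",im[:,:,::-1])
    c=calibration(n); print(n,c)
    for q in ("carton","inner_flap","outer_flap","dish","ball","elec_tape","nail_box","wrench_17"):
        print(q,[(np.round(d['box']).tolist(),round(d['score'],2)) for d in spot_in(q,n)][:2])
s=read_state();print(s)
E
```

```text
pics
scene {'camera_matrix': array([[609.8351,   0.    , 316.7767],
       [  0.    , 609.8351, 241.7426],
       [  0.    ,   0.    ,   1.    ]]), 'dist_coeffs': array([-0.1701,  0.    ,  0.    ,  0.    ,  0.    ]), 'eye': array([ 0.2448, -0.4356,  0.6267]), 'rotation': array([[ 0.8975,  0.2657, -0.352 ],
       [-0.441 ,  0.5552, -0.7052],
       [ 0.0081,  0.7881,  0.6154]])}
carton []
inner_flap [([182.0, 171.0, 188.0, 241.0], 0.86)]
outer_flap [([243.0, 136.0, 254.0, 228.0], 0.92)]
dish [([320.0, 231.0, 413.0, 357.0], 0.78)]
ball [([351.0, 312.0, 377.0, 333.0], 0.85)]
elec_tape [([207.0, 325.0, 255.0, 369.0], 0.94)]
nail_box [([319.0, 196.0, 362.0, 244.0], 0.63)]
wrench_17 [([410.0, 254.0, 492.0, 301.0], 0.84)]
top {'camera_matrix': array([[581.1785,   0.    , 319.3325],
       [  0.    , 581.1785, 245.5632],
       [  0.    ,   0.    ,   1.    ]]), 'dist_coeffs': array([-0.0048,  0.    ,  0.    ,  0.    ,  0.    ]), 'eye': array([0.3946, 0.2129, 1.1159]), 'rotation': array([[ 0.0088,  0.9869, -0.161 ],
       [-0.9996,  0.0131,  0.0257],
       [ 0.0274,  0.1607,  0.9866]])}
ca
[... 290 characters left out ...]
([237.0, 180.0, 282.0, 233.0], 0.74)]
wrench_17 [([346.0, 216.0, 424.0, 281.0], 0.55)]
{'time_s': 0.9, 'joint_positions': array([64.1843, 36.0044,  2.2049, 86.9401, -1.5458, 57.0822, -1.1459]), 'qd': array([ 0.1102, -0.1036,  0.0588, -0.1061,  0.0063,  0.0751, -0.0488]), 'joint_torque': array([  0.0005, -54.9582,   1.1429, -18.6947,  -0.0525,   0.0158,
         0.    ]), 'tool_pos': array([ 0.244 , -0.6025,  0.2055]), 'orientation': array([[ 0.9269,  0.3753,  0.    ],
       [ 0.3753, -0.9269, -0.    ],
       [ 0.    ,  0.0001, -1.    ]]), 'wrist_force': array([ 0.2536, -0.3404,  1.2334]), 'torque': array([-0.0084, -0.0128, -0.01  ]), 'gripper_force': 0.0, 'grip_width': 0.09393752551759345}
```

View pics/scene0.png

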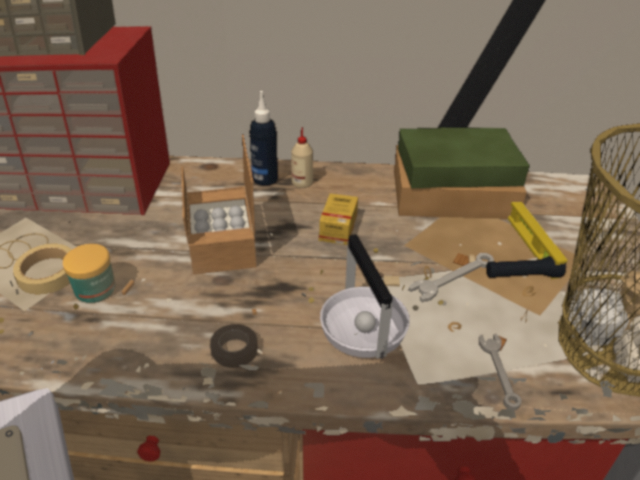

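View pics/top0.png

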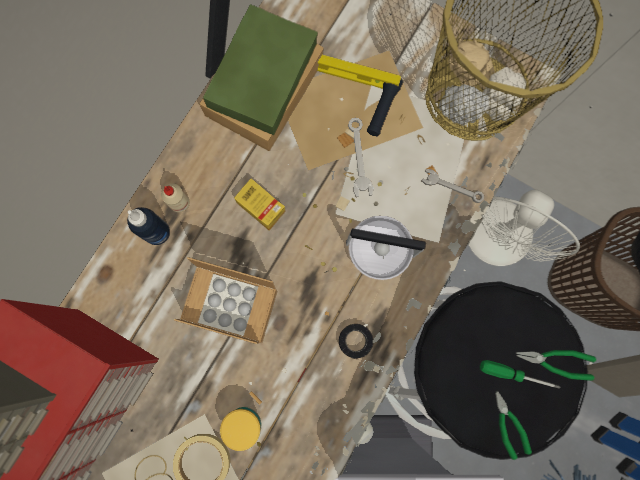

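```bash
python3 - <<'E'
import cv2
a=cv2.imread("pics/top0.png")[200:400,165:431]; cv2.imwrite("pics/a.png",cv2.resize(a,None,fx=3,fy=3,interpolation=cv2.INTER_CUBIC))
a=cv2.imread("pics/scene0.png")[130:360,165:435]; cv2.imwrite("pics/b.png",cv2.resize(a,None,fx=2.6,fy=2.6,interpolation=cv2.INTER_CUBIC))
E
```

```text
(no output)
```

View pics/a.png

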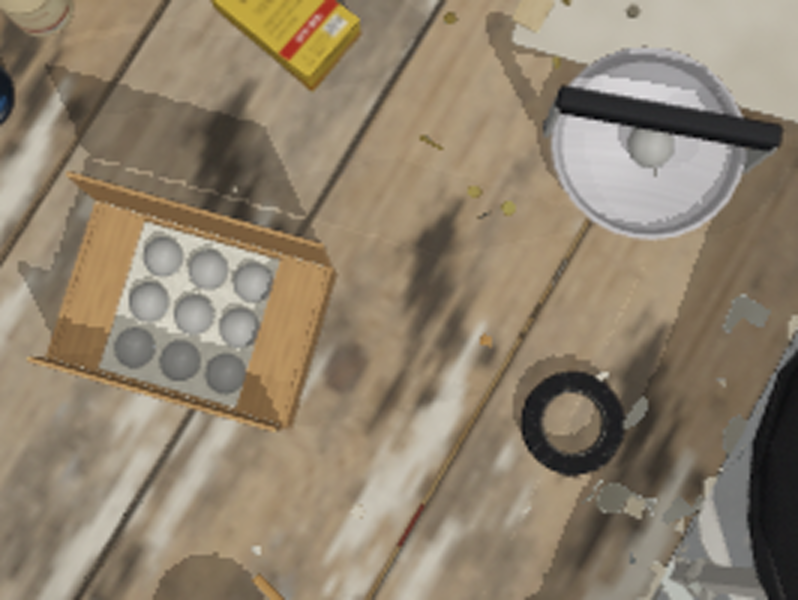

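View pics/b.png

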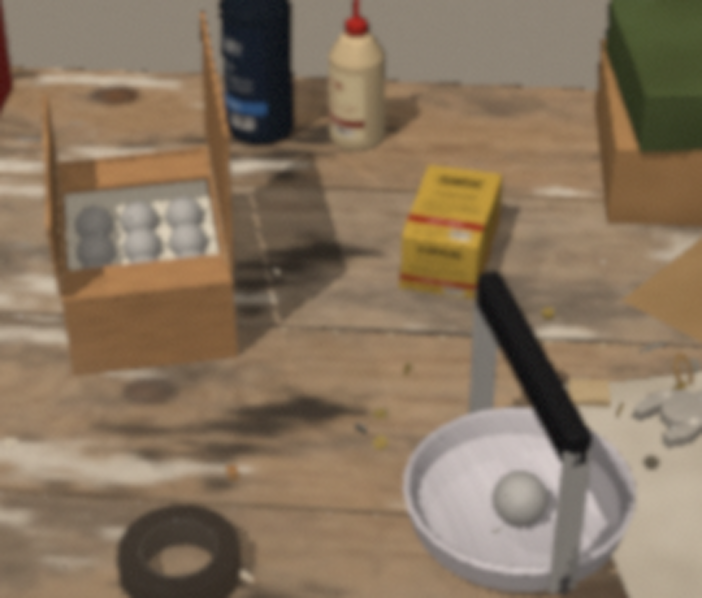

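```bash
cat > h.py <<'E'
from station import *
import cv2,numpy as np
from scipy.optimize import least_squares
from scipy.spatial.transform import Rotation as R
np.set_printoptions(precision=4,suppress=True)
C={n:calibration(n) for n in("scene","top")}
F=np.diag([1.,-1,-1])
def proj(n,P):
    c=C[n];M=F@c["rotation"].T
    return cv2.projectPoints(np.atleast_2d(P).astype(float),cv2.Rodrigues(M)[0],-M@c["eye"],c["camera_matrix"],c["dist_coeffs"])[0][:,0]
def tri(obs):
    A=[];b=[]
    def f(p): return np.concatenate([proj(n,p)[0]-u for n,u in obs])
    r=least_squares(f,[.4,.2,.05]); return r.x,r.fun
def rz(a): return R.from_euler('z',a).as_matrix()
E
cat > m.py <<'E'
from h import *
A=lambda x,y:("top",np.array([165+x/3,200+y/3]))
B=lambda x,y:("scene",np.array([165+x/2.6,130+y/2.6]))
print("ball",tri([A(651,147),B(521,498)]))
e1=tri([A(561,98),B(488,285)]);e2=tri([A(780,137),B(572,440)]);print("bar",e1,e2)
d=e1[0]-e2[0];print("mid",(e1[0]+e2[0])/2,"len",np.linalg.norm(d),"yaw",np.degrees(np.arctan2(-d[0],d[1])))
W=[(A(290,425),(-.05,-.075,.058)),(A(332,275),(.05,-.075,.058)),(B(77,372),(-.05,-.075,0)),(B(240,352),(.05,-.075,0)),(B(63,298),(-.05,-.075,.058)),(B(232,272),(.05,-.075,.058))]
fl=[(A(32,360),-1,1),(A(280,430),-1,-1),(B(45,100),-1,1),(A(70,175),1,1),(A(325,245),1,-1),(B(203,15),1,1)]
def pts(p):
    T=lambda q:rz(p[2])@np.array(q)+[p[0],p[1],0]
    o=[T(q) for _,q in W]
    for _,s,e in fl:
        L,z,a=(.05,.06,p[3]) if s<0 else (.095,.064,p[4])
        o.append(T((s*(.05-L*np.cos(a)),e*.074,z+L*np.sin(a))))
    return o
ob=[w[0] for w in W]+[f[0] for f in fl]
f=lambda p:np.concatenate([proj(n,q)[0]-u for (n,u),q in zip(ob,pts(p))])
r=least_squares(f,[.3,.4,-.2,1.6,1.7],loss='soft_l1');print("carton",r.x);print(r.fun.reshape(-1,2))
c,s=r.x,0
for a,L,sg,z in((r.x[3],.05,-1,.06),(r.x[4],.095,1,.064)):
    print("edge",rz(c[2])@[sg*(.05-L*np.cos(a)),0,z+L*np.sin(a)]+[c[0],c[1],0])
E
python3 m.py
```

```text
ball (array([0.5693, 0.0643, 0.0254]), array([ 0.3861, -0.9646, -0.7366,  0.1467]))
bar (array([0.5814, 0.1298, 0.1185]), array([ 0.1059, -0.2616, -0.2154,  0.0438])) (array([0.5573, 0.004 , 0.1243]), array([-0.3222,  0.7526,  0.554 , -0.1157]))
mid [0.5694 0.0669 0.1214] len 0.12829093988285264 yaw -10.839633422257133
carton [ 0.459   0.3476 -0.261   1.618   1.5861]
[[-0.4887 -0.0026]
 [ 1.0398 -3.6762]
 [-0.9229  2.633 ]
 [-0.3097  2.794 ]
 [-0.0442  2.0852]
 [ 0.7629  4.5894]
 [-0.9482 -0.4984]
 [-0.286  -0.4002]
 [-0.7947 -1.5014]
 [-0.837  -0.8214]
 [ 0.2828 -0.1206]
 [-0.8546 -1.2116]]
edge [0.4084 0.3612 0.1099]
edge [0.5087 0.3344 0.159 ]
```

```bash
cat >> h.py <<'E'
CX,CY,CA=.459,.3476,np.radians(-15.)
def cw(x,y,z): return np.r_[(rz(CA)@[x,y,0])[:2]+[CX,CY],z]
def ori(az):
    a=np.radians(az);y=np.array([np.cos(a),np.sin(a),0]);z=np.array([0,0,-1.]);return np.c_[np.cross(y,z),y,z]
def plan(way,n=None,p0=None,O0=None,smooth=False):
    """way: list of (pos, az); prints rows"""
    s=read_state();p=s["tool_pos"] if p0 is None else p0;O=s["orientation"] if O0 is None else O0;rows=[]
    for P,az in way:
        T=ori(az);w=R.from_matrix(O.T@T).as_rotvec();D=P-p
        k=n or int(max(np.ceil(np.linalg.norm(D)/.038),np.ceil(np.degrees(np.linalg.norm(w))/6.5),1))
        f0=0
        for i in range(1,k+1):
            f=i/k
            if smooth: f=10*f**3-15*f**4+6*f**5
            dw=w*(f-f0)
            sh=np.round(O.T@D*(f-f0),4);dd=np.round(np.degrees(dw),2)
            rows.append(" ".join(f"{v:g}" for v in np.r_[sh,dd]+0.))
            O=O@R.from_rotvec(np.radians(dd)).as_matrix();f0=f
        p=P
    for i in range(0,len(rows),5): print("; ".join(rows[i:i+5]))
    return p,O
E
python3 - <<'E'
from h import *
print(tri([("top",np.array([157,240])),("scene",np.array([265,183]))]),tri([("top",np.array([135,215])),("scene",np.array([261,95]))]))
a=cw(-.105,0,.25)
plan([(np.array([.30,-.55,.3]),-60),(np.array([.48,-.2,.32]),0),(np.array([.45,.15,.3]),50),(a,75)])
print(a)
E
```

```text
(array([ 0.591 ,  0.4979, -0.0057]), array([ 1.0536, -3.328 , -3.4077,  0.563 ])) (array([0.5943, 0.4895, 0.1812]), array([ 0.1366, -0.4113, -0.4565,  0.0775]))
0.0179 -0.0069 -0.0236 0 0 -1.99; 0.0181 -0.0063 -0.0236 0 0 -1.99; 0.0183 -0.0056 -0.0236 0 0 -1.99; 0.0185 -0.005 -0.0236 0 0 -1.99; 0.0301 -0.0194 -0.0018 0 0 -5.45
0.0318 -0.0164 -0.0018 0 0 -5.45; 0.0332 -0.0133 -0.0018 0 0 -5.45; 0.0343 -0.0101 -0.0018 0 0 -5.45; 0.0351 -0.0068 -0.0018 0 0 -5.45; 0.0356 -0.0034 -0.0018 0 0 -5.45
0.0358 0 -0.0018 0 0 -5.45; 0.0356 0.0033 -0.0018 0 0 -5.45; 0.0351 0.0067 -0.0018 0 0 -5.45; 0.0343 0.01 -0.0018 0 0 -5.45; 0.0332 0.0132 -0.0018 0 0 -5.45
0.035 -0.003 0.002 0 0 -5; 0.0351 0 0.002 0 0 -5; 0.035 0.0031 0.002 0 0 -5; 0.0346 0.0061 0.002 0 0 -5; 0.0339 0.0091 0.002 0 0 -5
0.033 0.012 0.002 0 0 -5; 0.0318 0.0149 0.002 0 0 -5; 0.0304 0.0176 0.002 0 0 -5; 0.0288 0.0202 0.002 0 0 -5; 0.0269 0.0226 0.002 0 0 -5
0.0308 0.0161 0.0071 0 0 -3.58; 0.0297 0.018 0.0071 0 0 -3.58; 0.0285 0.0198 0.0071 0 0 -3.58; 0.0272 0.0215 0.0071 0 0 -3.58; 0.0258 0.0232 0.0071 0 0 -3.58
0.0243 0.0248 0.0071 0 0 -3.58; 0.0227 0.0262 0.0071 0 0 -3.58
[0.3576 0.3748 0.25  ]
```

Emit:
move_arm(targets="0.018 -0.007 -0.024 0 0 -2; 0.018 -0.006 -0.024 0 0 -2; 0.018 -0.006 -0.024 0 0 -2; 0.018 -0.005 -0.024 0 0 -2; 0.03 -0.019 -0.002 0 0 -5.5", fingers=0, newtons=10)

```text
time_s: 1.32
tool_pos: [0.316, -0.5232, 0.3079]
orientation: [[0.815, 0.58, 0.004], [0.58, -0.815, -0.01], [-0.003, 0.01, -1.0]]
wrist_force: [0.8, -0.1, 0.3]
grip_width: 0.064
gripper_force: 0.0
```

Emit:
move_arm(targets="0.032 -0.016 -0.002 0 0 -5.5; 0.033 -0.013 -0.002 0 0 -5.5; 0.034 -0.01 -0.002 0 0 -5.5; 0.035 -0.007 -0.002 0 0 -5.5; 0.036 -0.003 -0.002 0 0 -5.5")

```text
time_s: 1.73
tool_pos: [0.3979, -0.3587, 0.3138]
orientation: [[0.449, 0.893, 0.0], [0.893, -0.449, -0.0], [-0.0, 0.0, -1.0]]
wrist_force: [1.0, -0.3, 0.2]
grip_width: 0.0306
gripper_force: 0.0
```

Emit:
move_arm(targets="0.036 0 -0.002 0 0 -5.5; 0.036 0.003 -0.002 0 0 -5.5; 0.035 0.007 -0.002 0 0 -5.5; 0.034 0.01 -0.002 0 0 -5.5; 0.033 0.013 -0.002 0 0 -5.5")

```text
time_s: 2.15
tool_pos: [0.4786, -0.1991, 0.3239]
orientation: [[-0.014, 1.0, 0.001], [1.0, 0.014, -0.001], [-0.001, 0.001, -1.0]]
wrist_force: [0.3, -0.7, 0.3]
grip_width: 0.0006
gripper_force: 0.0
```

```bash
python3 - <<'E'
from h import *
s=read_state();print(s["time_s"],s["tool_pos"],s["orientation"],s["joint_positions"])
plan([(np.array([.45,.15,.3]),50),(cw(-.105,0,.25),75)])
E
```

```text
2.15 [ 0.4786 -0.1991  0.3239] [[-0.014   0.9999  0.0007]
 [ 0.9999  0.014  -0.0005]
 [-0.0005  0.0007 -1.    ]] [ 34.0665  19.0227 -20.0994  97.5275   7.1401  64.66    12.7232]
0.0349 -0.0024 0.0024 0 0 -4.92; 0.035 0.0006 0.0024 0 0 -4.92; 0.0348 0.0036 0.0024 0 0 -4.92; 0.0344 0.0066 0.0024 0 0 -4.92; 0.0337 0.0095 0.0024 0 0 -4.92
0.0328 0.0124 0.0024 0 0 -4.92; 0.0316 0.0152 0.0024 0 0 -4.92; 0.0302 0.0178 0.0024 0 0 -4.92; 0.0285 0.0203 0.0024 0 0 -4.92; 0.0267 0.0227 0.0024 0 0 -4.92
0.0308 0.0161 0.0071 0 0.01 -3.57; 0.0297 0.018 0.0071 0 0.01 -3.57; 0.0285 0.0198 0.0071 0 0.01 -3.57; 0.0272 0.0215 0.0071 0 0.01 -3.57; 0.0258 0.0232 0.0071 0 0.01 -3.57
0.0243 0.0248 0.0071 0 0.01 -3.57; 0.0227 0.0262 0.0071 0 0.01 -3.57
```

Emit:
move_arm(targets="0.035 -0.002 0.002 0 0 -5; 0.035 0.001 0.002 0 0 -5; 0.035 0.004 0.002 0 0 -5; 0.034 0.007 0.002 0 0 -5; 0.034 0.01 0.002 0 0 -5")

```text
time_s: 2.57
tool_pos: [0.4656, -0.0242, 0.3137]
orientation: [[-0.435, 0.901, 0.001], [0.901, 0.435, -0.0], [-0.001, 0.0, -1.0]]
wrist_force: [0.9, -0.1, -0.9]
grip_width: 0.0004
gripper_force: 0.0
```

Emit:
move_arm(targets="0.033 0.012 0.002 0 0 -5; 0.032 0.015 0.002 0 0 -5; 0.03 0.018 0.002 0 0 -5; 0.028 0.02 0.002 0 0 -5; 0.027 0.023 0.002 0 0 -5")

```text
time_s: 2.98
tool_pos: [0.4499, 0.1503, 0.3037]
orientation: [[-0.774, 0.633, 0.001], [0.633, 0.774, -0.0], [-0.001, 0.0, -1.0]]
wrist_force: [1.5, -0.5, -0.0]
grip_width: 0.0002
gripper_force: 0.0
```

Emit:
move_arm(targets="0.031 0.016 0.007 0 0 -3.5; 0.03 0.018 0.007 0 0 -3.5; 0.028 0.02 0.007 0 0 -3.5; 0.027 0.022 0.007 0 0 -3.5; 0.026 0.023 0.007 0 0 -3.5")

```text
time_s: 3.4
tool_pos: [0.3827, 0.3108, 0.2684]
orientation: [[-0.928, 0.372, 0.001], [0.372, 0.928, 0.0], [-0.001, 0.0, -1.0]]
wrist_force: [1.2, 0.7, -0.4]
grip_width: 0.0004
gripper_force: 0.0
```

```bash
python3 - <<'E'
from h import *
s=read_state();print(s["time_s"],s["tool_pos"],s["orientation"],s["joint_positions"])
p,O=plan([(cw(-.105,0,.25),75)])
print()
plan([(cw(-.105,0,.095),75)],p0=p,O0=O)
print();w=[]
for th in (105,95,84,72,60,48,36,24,12,0):
    t=np.radians(th);w.append((cw(-.05+.038*np.cos(t)-.0015*np.sin(t)-.008,0,.06+.038*np.sin(t)+.0015*np.cos(t)),75))
plan(w,1,p0=cw(-.105,0,.095),O0=ori(75))
im=capture("scene"); cv2.imwrite("pics/s1.png",im[:,:,::-1][60:420,100:540])
E
```

```text
3.4 [0.3827 0.3108 0.2684] [[-0.9284  0.3717  0.0008]
 [ 0.3717  0.9284  0.0002]
 [-0.0007  0.0005 -1.    ]] [-11.1486  23.4042 -43.7461 105.7511  18.8758  58.2818   5.5541]
0.0236 0.025 0.0092 0.01 0.02 -3.41; 0.022 0.0264 0.0092 0.01 0.02 -3.41

0 0 0.031 0 0 0; 0 0 0.031 0 0 0; 0 0 0.031 0 0 0; 0 0 0.031 0 0 0; 0 0 0.031 0 0 0

-0.0357 0 -0.0013 0 0 0; -0.0065 0 -0.0014 0 0 0; -0.0073 0 -0.0002 0 0 0; -0.0078 0 0.0013 0 0 0; -0.0074 0 0.0029 0 0 0
-0.0066 0 0.0044 0 0 0; -0.0055 0 0.0057 0 0 0; -0.0042 0 0.0067 0 0 0; -0.0028 0 0.0075 0 0 0; -0.0011 0 0.0079 0 0 0
```

View pics/s1.png

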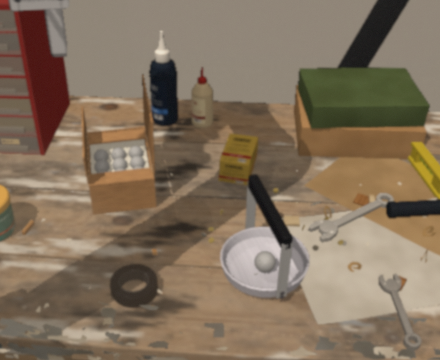

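```bash
python3 - <<'E'
from h import *
s=read_state();print(proj("scene",s["tool_pos"]),proj("top",s["tool_pos"]))
print(tri([("top",np.array([157.,360])),("scene",np.array([152.,29]))]),tri([("top",np.array([157.,360])),("scene",np.array([100.,67]))]))
E
```

```text
[[155.4949 113.7942]] [[229.5484 351.2712]]
(array([0.3841, 0.3955, 0.36  ]), array([  2.5365, -12.7437, -14.1124,   1.1204])) (array([0.3477, 0.4126, 0.309 ]), array([-2.3812, 14.0434, 15.222 , -1.0213]))
```

```bash
python3 - <<'E'
from h import *
def ray(n,u,z):
    c=C[n];q=cv2.undistortPoints(np.array([[u]],float),c["camera_matrix"],c["dist_coeffs"])[0,0]
    d=c["rotation"]@[q[0],-q[1],-1];return c["eye"]+d*(z-c["eye"][2])/d[2]
for u in((145,212),(170,160),(0,208)):print(ray("scene",u,0))
for z in(.2,.25,.3,.35):print(z,ray("top",(157,360),z),ray("scene",(118,65),z),ray("scene",(152,29),z))
E
```

```text
[0.3626 0.4941 0.    ]
[0.4526 0.655  0.    ]
[0.1094 0.6335 0.    ]
0.2 [0.3625 0.4371 0.2   ] [0.3888 0.7059 0.2   ] [0.4971 0.8851 0.2   ]
0.25 [0.3643 0.4248 0.25  ] [0.3719 0.5721 0.25  ] [0.4676 0.7303 0.25  ]
0.3 [0.366  0.4126 0.3   ] [0.3551 0.4384 0.3   ] [0.438  0.5755 0.3   ]
0.35 [0.3678 0.4004 0.35  ] [0.3382 0.3046 0.35  ] [0.4084 0.4208 0.35  ]
```

```bash
python3 - <<'E'
from h import *
Y=-.035
p,O=plan([(cw(-.1,Y,.25),75),(cw(-.1,Y,.095),75)])
E
```

```text
0.0308 0.0113 0.0182 0.3 -0.25 -6.13; 0 0 0.031 0 0 0; 0 0 0.031 0 0 0; 0 0 0.031 0 0 0; 0 0 0.031 0 0 0
0 0 0.031 0 0 0
```

Emit:
move_arm(targets="0.016 0.006 0.01 0.2 -0.1 -3; 0.015 0.005 0.008 0.1 -0.1 -3; 0 0 0.03 0 0 0; 0 0 0.03 0 0 0; 0 0 0.03 0 0 0")

```text
time_s: 3.87
tool_pos: [0.3585, 0.3302, 0.1598]
orientation: [[-0.961, 0.275, 0.003], [0.275, 0.961, -0.005], [-0.004, -0.004, -1.0]]
wrist_force: [-0.2, -0.2, 0.4]
grip_width: 0.0004
gripper_force: 0.0
```

Emit:
move_arm(targets="0 0 0.03 0 0 0; 0 0 0.03 0 0 0; 0 0 0 0 0 0")

```text
time_s: 4.12
tool_pos: [0.3564, 0.3265, 0.0964]
orientation: [[-0.961, 0.275, -0.004], [0.275, 0.961, -0.012], [0.001, -0.013, -1.0]]
wrist_force: [-0.6, -0.8, -0.1]
grip_width: 0.0002
gripper_force: 0.0
```

```bash
python3 - <<'E'
from h import *
s=read_state();print(s["time_s"],s["tool_pos"],s["orientation"],s["joint_positions"],s["wrist_force"])
w=[];Y=-.035
for th in (105,95,84,72,60,48,36,24,12,0):
    t=np.radians(th);w.append((cw(-.05+.038*np.cos(t)-.0015*np.sin(t)-.008,Y,.06+.038*np.sin(t)+.0015*np.cos(t)),75))
plan(w,1)
E
```

```text
4.1167 [0.3564 0.3265 0.0964] [[-0.9614  0.275  -0.0042]
 [ 0.275   0.9614 -0.0124]
 [ 0.0006 -0.0131 -0.9999]] [-22.6099  36.4859 -34.8046 117.7246  34.7917  37.0117  -7.0517] [-0.6364 -0.8421 -0.0686]
-0.0242 0.0123 -0.0001 -0.75 -0.04 -0.96; -0.0065 0 -0.0014 0 0 0; -0.0073 0 -0.0002 0 0 0; -0.0078 0 0.0013 0 0 0; -0.0074 0 0.0029 0 0 0
-0.0066 0 0.0044 0 0 0; -0.0055 0 0.0057 0 0 0; -0.0042 0 0.0067 0 0 0; -0.0028 0 0.0075 0 0 0; -0.0011 0 0.0079 0 0 0
```

Emit:
move_arm(targets="-0.012 0.002 0 -0.3 0 -0.5; -0.012 0.002 0 -0.3 0 -0.5; -0.007 0 -0.001 0 0 0; -0.007 0 0 0 0 0; -0.008 0 0.001 0 0 0")

```text
time_s: 4.53
tool_pos: [0.404, 0.3216, 0.1016]
orientation: [[-0.966, 0.258, 0.005], [0.258, 0.966, 0.005], [-0.003, 0.006, -1.0]]
wrist_force: [-2.4, 0.0, -1.1]
grip_width: 0.0007
gripper_force: 0.7
```

Emit:
move_arm(targets="-0.007 0 0.003 0 0 0; -0.007 0 0.004 0 0 0; -0.006 0 0.006 0 0 0; -0.004 0 0.007 0 0 0; -0.003 0 0.007 0 0 0")

```text
time_s: 4.95
tool_pos: [0.4311, 0.3141, 0.073]
orientation: [[-0.966, 0.259, 0.005], [0.259, 0.966, 0.004], [-0.004, 0.005, -1.0]]
wrist_force: [-0.6, -0.3, 2.1]
grip_width: 0.0002
gripper_force: 0.6
```

Emit:
move_arm(targets="-0.001 0 0.006 0 0 0; 0 0 0 0 0 0; 0 0 0 0 0 0")

```text
time_s: 5.2
tool_pos: [0.4303, 0.314, 0.067]
orientation: [[-0.966, 0.258, 0.003], [0.258, 0.966, 0.003], [-0.002, 0.004, -1.0]]
wrist_force: [-0.6, 0.9, -0.4]
grip_width: 0.0005
gripper_force: 0.0
```

```bash
python3 - <<'E'
from h import *
s=read_state();print(s["tool_pos"],s["wrist_force"],rz(-CA)@(s["tool_pos"]-[CX,CY,0]))
im=capture("top"); a=im[:,:,::-1][220:370,140:340]
b=capture("scene")[:,:,::-1][120:270,130:330]
cv2.imwrite("pics/c1.png",cv2.resize(np.hstack([a,b]),None,fx=2,fy=2))
E
```

```text
[0.4303 0.314  0.067 ] [-0.6211  0.8698 -0.4339] [-0.0191 -0.0399  0.067 ]
```

View pics/c1.png

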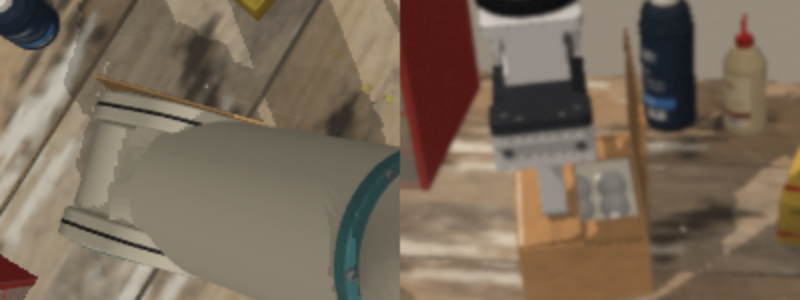

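Emit:
move_arm(targets="0 0 0.003 0 0 0; 0 0 0.003 0 0 0; 0 0 0 0 0 0; 0 0 0 0 0 0")

```text
time_s: 5.63
tool_pos: [0.4312, 0.3146, 0.0618]
orientation: [[-0.966, 0.258, 0.005], [0.258, 0.966, 0.005], [-0.004, 0.006, -1.0]]
wrist_force: [0.6, -0.5, 1.4]
grip_width: 0.0005
gripper_force: 0.5
```

Emit:
move_arm(targets="0 0 0.002 0 0 0; 0 0 0 0 0 0; 0 0 0 0 0 0")

```text
time_s: 5.88
tool_pos: [0.4313, 0.3147, 0.0613]
orientation: [[-0.966, 0.258, 0.006], [0.258, 0.966, 0.004], [-0.005, 0.006, -1.0]]
wrist_force: [-2.3, -2.1, 16.4]
grip_width: 0.0003
gripper_force: 7.9
```

Emit:
move_arm(targets="0 0 -0.02 0 0 0; 0 0 -0.036 0 0 0; 0 0 -0.036 0 0 0; 0 0 -0.036 0 0 0; 0 0 -0.036 0 0 0")

```text
time_s: 6.3
tool_pos: [0.4296, 0.3131, 0.225]
orientation: [[-0.966, 0.258, 0.003], [0.258, 0.966, 0.003], [-0.002, 0.004, -1.0]]
wrist_force: [1.0, 0.2, 0.1]
grip_width: 0.0003
gripper_force: 0.0
```

```bash
python3 - <<'E'
from h import *
s=read_state();print(s["tool_pos"],s["joint_positions"])
Y=-.03
p,O=plan([(cw(.1,Y,.235),75),(cw(.1,Y,.14),75)])
im=capture("top"); b=capture("scene")
cv2.imwrite("pics/t2.png",im[:,:,::-1]);cv2.imwrite("pics/s2.png",b[:,:,::-1])
print(spot_in("outer_flap","scene"),spot_in("inner_flap","scene"))
for th in(.0,.1,.2):print(proj("scene",[cw(-.05+.05*np.cos(th),y,.06+.05*np.sin(th)) for y in(-.074,.074)]))
E
```

```text
[0.4296 0.3131 0.225 ] [ -9.9097  30.0731 -43.829  103.9274  24.8421  55.7463  10.9367]
-0.0299 0.0027 -0.0024 0.06 0.03 0.02; -0.0299 0.0027 -0.0024 0.06 0.03 0.02; -0.0299 0.0027 -0.0025 0.06 0.03 0.02; -0.0299 0.0027 -0.0025 0.06 0.03 0.02; 0 0 0.0317 0 0 0
0 0 0.0317 0 0 0; 0 0 0.0317 0 0 0
[{'box': [243.1, 148.8, 252.4, 227.7], 'score': 0.72}] [{'box': [185.6, 189.5, 222.6, 244.5], 'score': 0.92}]
[[222.0306 241.5108]
 [215.8577 189.0186]]
[[221.5774 238.921 ]
 [215.4492 186.5708]]
[[220.7949 236.3772]
 [214.7489 184.1644]]
```

Emit:
move_arm(targets="-0.03 0.003 -0.002 0 0 0; -0.03 0.003 -0.002 0 0 0; -0.03 0.003 -0.002 0 0 0; -0.03 0.003 -0.002 0 0 0; 0 0 0.02 0 0 0")

```text
time_s: 6.92
tool_pos: [0.5569, 0.2923, 0.2122]
orientation: [[-0.964, 0.265, 0.011], [0.265, 0.964, 0.005], [-0.009, 0.008, -1.0]]
wrist_force: [1.4, 0.1, -0.1]
grip_width: 0.0007
gripper_force: 0.0
```

Emit:
move_arm(targets="0 0 0.03 0 0 0; 0 0 0.03 0 0 0; 0 0 0.015 0 0 0; 0 0 0 0 0 0")

```text
time_s: 7.25
tool_pos: [0.5462, 0.2916, 0.1309]
orientation: [[-0.966, 0.257, -0.005], [0.257, 0.966, -0.002], [0.004, -0.003, -1.0]]
wrist_force: [1.3, -1.3, -0.8]
grip_width: 0.0002
gripper_force: 0.0
```

```bash
python3 - <<'E'
from h import *
s=read_state();print(s["tool_pos"],s["joint_positions"],s["wrist_force"])
w=[];Y=-.03
for th in (105,95,85,75,65,55,45,36,27,18,9,0):
    t=np.radians(th);w.append((cw(.05-.075*np.cos(t)+.0015*np.sin(t)+.008,Y,.064+.075*np.sin(t)+.0015*np.cos(t)),75))
plan(w,1)
E
```

```text
[0.5462 0.2916 0.1309] [ -8.1466  43.2511 -38.374   95.2496  31.9439  53.2713  16.3791] [ 1.2999 -1.3372 -0.7618]
0.0199 0.0015 -0.005 -0.19 -0.25 0.09; 0.0128 0 -0.0025 0 0 0; 0.0131 0 -0.0003 0 0 0; 0.0129 0 0.002 0 0 0; 0.0124 0 0.0042 0 0 0
0.0115 0 0.0063 0 0 0; 0.0102 0 0.0082 0 0 0; 0.0078 0 0.0088 0 0 0; 0.0064 0 0.0099 0 0 0; 0.0047 0 0.0108 0 0 0
0.003 0 0.0114 0 0 0; 0.0012 0 0.0117 0 0 0
```

Emit:
move_arm(targets="0.02 0.001 -0.005 -0.2 -0.2 0; 0.013 0 -0.003 0 0 0; 0.013 0 0 0 0 0; 0.013 0 0.002 0 0 0; 0.012 0 0.004 0 0 0")

```text
time_s: 7.67
tool_pos: [0.4807, 0.3147, 0.1398]
orientation: [[-0.966, 0.257, 0.01], [0.257, 0.966, 0.007], [-0.008, 0.01, -1.0]]
wrist_force: [0.9, 0.4, 0.7]
grip_width: 0.0003
gripper_force: 0.3
```

Emit:
move_arm(targets="0.012 0 0.006 0 0 0; 0.01 0 0.008 0 0 0; 0.008 0 0.009 0 0 0; 0.006 0 0.01 0 0 0; 0.005 0 0.011 0 0 0")

```text
time_s: 8.08
tool_pos: [0.4413, 0.3257, 0.0952]
orientation: [[-0.967, 0.256, 0.01], [0.256, 0.967, 0.007], [-0.008, 0.01, -1.0]]
wrist_force: [0.4, 0.3, 1.4]
grip_width: 0.0006
gripper_force: 0.3
```

Emit:
move_arm(targets="0.003 0 0.011 0 0 0; 0.001 0 0.008 0 0 0; 0 0 0 0 0 0; 0 0 0 0 0 0")

```text
time_s: 8.42
tool_pos: [0.4383, 0.326, 0.0756]
orientation: [[-0.966, 0.257, 0.009], [0.257, 0.966, 0.006], [-0.007, 0.008, -1.0]]
wrist_force: [0.7, 1.3, -0.6]
grip_width: 0.0008
gripper_force: 0.0
```

```bash
python3 - <<'E'
from h import *
s=read_state();print(s["tool_pos"],s["wrist_force"],rz(-CA)@(s["tool_pos"]-[CX,CY,0]))
E
```

```text
[0.4383 0.326  0.0756] [ 0.6644  1.2891 -0.5981] [-0.0144 -0.0262  0.0756]
```

Emit:
move_arm(targets="0 0 0.005 0 0 0; 0 0 0.004 0 0 0; 0 0 0 0 0 0; 0 0 0 0 0 0")

```text
time_s: 8.75
tool_pos: [0.4386, 0.3257, 0.0663]
orientation: [[-0.966, 0.258, 0.009], [0.258, 0.966, 0.006], [-0.007, 0.008, -1.0]]
wrist_force: [0.2, -0.8, -0.2]
grip_width: 0.0006
gripper_force: 0.0
```

Emit:
move_arm(targets="0 0 0.002 0 0 0; 0 0 0 0 0 0; 0 0 0 0 0 0")

```text
time_s: 9.0
tool_pos: [0.4388, 0.326, 0.0655]
orientation: [[-0.966, 0.258, 0.01], [0.258, 0.966, 0.006], [-0.008, 0.009, -1.0]]
wrist_force: [-2.4, -2.6, 9.3]
grip_width: 0.001
gripper_force: 4.8
```

Emit:
move_arm(targets="0 0 0.001 0 0 0; 0 0 0 0 0 0; 0 0 -0.02 0 0 0; 0 0 -0.035 0 0 0; 0 0 -0.035 0 0 0")

```text
time_s: 9.42
tool_pos: [0.4369, 0.3247, 0.1538]
orientation: [[-0.966, 0.258, 0.006], [0.258, 0.966, 0.005], [-0.005, 0.007, -1.0]]
wrist_force: [1.3, 1.0, 0.2]
grip_width: 0.0004
gripper_force: 0.0
```

Emit:
move_arm(targets="0 0 -0.035 0 0 0; 0 0 -0.035 0 0 0; 0 0 -0.035 0 0 0; 0 0 0 0 0 0")

```text
time_s: 9.75
tool_pos: [0.4391, 0.328, 0.265]
orientation: [[-0.966, 0.258, 0.018], [0.258, 0.966, 0.014], [-0.014, 0.018, -1.0]]
wrist_force: [1.3, 0.8, 0.8]
grip_width: 0.0005
gripper_force: 0.0
```

```bash
python3 - <<'E'
from h import *
s=read_state();print(s["tool_pos"],s["joint_positions"])
plan([(np.array([.569,.066,.25]),-10.8)])
E
```

```text
[0.4391 0.328  0.265 ] [ -9.9043  28.4645 -45.018   99.349   23.1404  60.4518  12.3401]
-0.0138 -0.0157 0.001 0.1 -0.01 6.13; -0.0154 -0.0141 0.001 0.1 -0.01 6.13; -0.0168 -0.0124 0.001 0.1 -0.01 6.13; -0.018 -0.0105 0.0011 0.1 -0.01 6.13; -0.019 -0.0086 0.0011 0.1 -0.01 6.13
-0.0199 -0.0065 0.0011 0.1 -0.01 6.13; -0.0204 -0.0043 0.0011 0.1 -0.01 6.13; -0.0208 -0.0021 0.0011 0.1 -0.01 6.13; -0.0209 0.0001 0.0011 0.1 -0.01 6.13; -0.0207 0.0024 0.0011 0.1 -0.01 6.13
-0.0204 0.0046 0.0011 0.1 -0.01 6.13; -0.0198 0.0067 0.0011 0.1 -0.01 6.13; -0.0189 0.0088 0.0011 0.1 -0.01 6.13; -0.0179 0.0108 0.0011 0.1 -0.01 6.13
```

Emit:
move_arm(targets="-0.014 -0.016 0.001 0.1 0 6.1; -0.015 -0.014 0.001 0.1 0 6.1; -0.017 -0.012 0.001 0.1 0 6.1; -0.018 -0.011 0.001 0.1 0 6.1; -0.019 -0.009 0.001 0.1 0 6.1", fingers=0.7)

```text
time_s: 10.17
tool_pos: [0.4831, 0.2295, 0.2531]
orientation: [[-0.698, 0.716, 0.004], [0.716, 0.698, -0.001], [-0.004, 0.002, -1.0]]
wrist_force: [0.8, 0.1, -0.3]
grip_width: 0.0304
gripper_force: 0.0
```

Emit:
move_arm(targets="-0.02 -0.006 0.001 0.1 0 6.1; -0.02 -0.004 0.001 0.1 0 6.1; -0.021 -0.002 0.001 0.1 0 6.1; -0.021 0 0.001 0.1 0 6.1; -0.021 0.002 0.001 0.1 0 6.1")

```text
time_s: 10.58
tool_pos: [0.5301, 0.1362, 0.2484]
orientation: [[-0.238, 0.971, -0.004], [0.971, 0.238, -0.006], [-0.005, -0.005, -1.0]]
wrist_force: [0.9, 0.8, -0.3]
grip_width: 0.0635
gripper_force: 0.0
```

Emit:
move_arm(targets="-0.02 0.005 0.001 0.1 0 6.1; -0.02 0.007 0.001 0.1 0 6.1; -0.019 0.009 0.001 0.1 0 6.1; -0.018 0.011 0.001 0.1 0 6.1; 0 0 0 0 0 0")

```text
time_s: 11.0
tool_pos: [0.5701, 0.0573, 0.2441]
orientation: [[0.19, 0.982, -0.01], [0.982, -0.19, -0.009], [-0.011, -0.008, -1.0]]
wrist_force: [0.6, 0.4, -0.5]
grip_width: 0.0656
gripper_force: 0.0
```

```bash
python3 - <<'E'
from h import *
for n in("top","scene"):
    capture(n)
    for q in("outer_flap","dish","ball"): print(n,q,[(np.round(d['box'],1).tolist(),round(d['score'],2)) for d in spot_in(q,n)][:1])
cv2.imwrite("pics/s3.png",capture("scene")[:,:,::-1])
print(proj("scene",[cw(s*.05,y,.0655) for s in(-1,1) for y in(-.074,.074)]))
s=read_state();print(s["tool_pos"],s["orientation"],s["joint_positions"],s["grip_width"])
plan([(np.array([.569,.066,.25]),-10.8),(np.array([.569,.066,.096]),-10.8)])
E
```

```text
top outer_flap [([180.8, 268.7, 274.9, 342.1], 0.58)]
top dish [([348.0, 213.3, 399.6, 279.1], 0.61)]
top ball [([339.3, 323.5, 374.3, 358.1], 0.63)]
scene outer_flap [([189.0, 180.9, 253.6, 242.5], 0.59)]
scene dish [([320.6, 230.2, 412.8, 357.4], 0.88)]
scene ball [([183.9, 179.8, 258.9, 274.8], 0.71)]
[[188.5305 242.3824]
 [186.1138 189.3858]
 [254.6221 234.9347]
 [244.8164 183.2992]]
[0.5683 0.0636 0.2451] [[ 0.178   0.984  -0.0101]
 [ 0.984  -0.1781 -0.0052]
 [-0.0069 -0.009  -0.9999]] [  3.8714  28.4326 -20.1729  95.9007  11.2995  58.3026 -30.3899] 0.06577173094986805
0.0024 0.0003 -0.0049 -0.51 0.4 0.54; 0 0 0.0308 0 0 0; 0 0 0.0308 0 0 0; 0 0 0.0308 0 0 0; 0 0 0.0308 0 0 0
0 0 0.0308 0 0 0
```

View pics/s3.png

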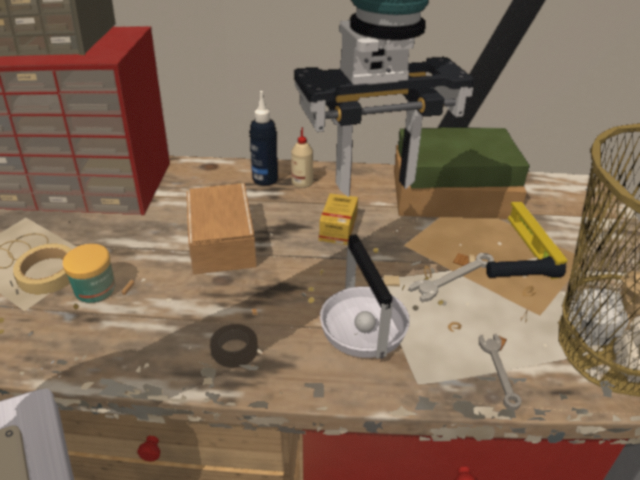

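Emit:
move_arm(targets="0.002 0 -0.003 -0.5 0.4 0.5; 0 0 0.03 0 0 0; 0 0 0.03 0 0 0; 0 0 0.03 0 0 0; 0 0 0.03 0 0 0")

```text
time_s: 11.87
tool_pos: [0.5691, 0.0651, 0.1274]
orientation: [[0.188, 0.982, 0.001], [0.982, -0.188, 0.0], [0.001, 0.001, -1.0]]
wrist_force: [0.2, -0.2, -0.6]
grip_width: 0.0657
gripper_force: 0.0
```

Emit:
move_arm(targets="0 0 0.018 0 0 0; 0 0 0.012 0 0 0; 0 0 0 0 0 0; 0 0 0 0 0 0")

```text
time_s: 12.2
tool_pos: [0.5687, 0.0651, 0.0979]
orientation: [[0.188, 0.982, -0.001], [0.982, -0.188, 0.0], [-0.0, -0.001, -1.0]]
wrist_force: [0.0, 0.2, -0.2]
grip_width: 0.0657
gripper_force: 0.0
```

```bash
python3 - <<'E'
from h import *
s=read_state();print(s["tool_pos"],s["orientation"],s["wrist_force"])
plan([(np.array([.569,.066,.096]),-10.8)])
b=capture("scene")[:,:,::-1][170:370,280:480];a=capture("top")[:,:,::-1][170:370,280:480];cv2.imwrite("pics/s4.png",cv2.resize(np.hstack([b,a]),None,fx=2,fy=2,interpolation=cv2.INTER_CUBIC))
E
```

```text
[0.5687 0.0651 0.0979] [[ 0.1882  0.9821 -0.0009]
 [ 0.9821 -0.1882  0.0001]
 [-0.0001 -0.0009 -1.    ]] [ 0.0332  0.1873 -0.2341]
0.001 0.0001 0.0019 -0.05 0.01 -0.05
```

View pics/s4.png

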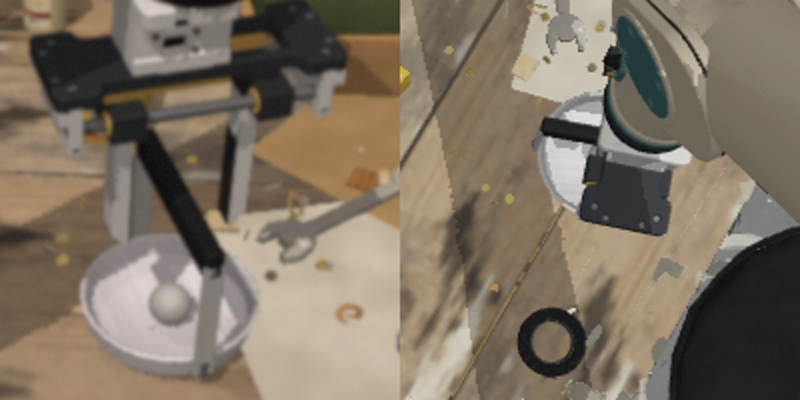

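Emit:
move_arm(targets="0.001 0 0.002 0 0 0; 0 0 0 0 0 0; 0 0 0 0 0 0; 0 0 0 0 0 0; 0 0 0 0 0 0", fingers=0.25, newtons=3)

```text
time_s: 12.72
tool_pos: [0.5692, 0.0657, 0.0962]
orientation: [[0.188, 0.982, 0.0], [0.982, -0.188, -0.0], [-0.0, 0.0, -1.0]]
wrist_force: [-0.2, -0.3, -0.1]
grip_width: 0.0361
gripper_force: 0.0
```

Emit:
move_arm(targets="0 0 0 0 0 0; 0 0 0 0 0 0; 0 0 0 0 0 0; 0 0 0 0 0 0", fingers=0.17)

```text
time_s: 13.05
tool_pos: [0.5698, 0.0657, 0.0962]
orientation: [[0.188, 0.982, 0.001], [0.982, -0.188, -0.0], [0.0, 0.001, -1.0]]
wrist_force: [1.3, -0.4, 0.0]
grip_width: 0.0161
gripper_force: 0.7
```

Emit:
move_arm(targets="0 0 0 0 0 0; 0 0 0 0 0 0; 0 0 0 0 0 0; 0 0 0 0 0 0; 0 0 0 0 0 0", fingers=0)

```text
time_s: 13.47
tool_pos: [0.5697, 0.0657, 0.0963]
orientation: [[0.189, 0.982, 0.001], [0.982, -0.189, -0.0], [0.0, 0.001, -1.0]]
wrist_force: [0.9, -0.8, 3.3]
grip_width: 0.0142
gripper_force: 3.0
```

Emit:
move_arm(targets="0 0 0 0 0 0; 0 0 0 0 0 0; 0 0 0 0 0 0; 0 0 0 0 0 0; 0 0 0 0 0 0", newtons=40)

```text
time_s: 13.88
tool_pos: [0.569, 0.0657, 0.0959]
orientation: [[0.188, 0.982, -0.0], [0.982, -0.188, -0.0], [-0.0, -0.0, -1.0]]
wrist_force: [2.2, -1.1, 1.7]
grip_width: 0.0135
gripper_force: 40.0
```

Emit:
move_arm(targets="0 0 -0.001 0 0 0; 0 0 -0.001 0 0 0; 0 0 -0.002 0 0 0; 0 0 -0.003 0 0 0; 0 0 -0.003 0 0 0")

```text
time_s: 14.3
tool_pos: [0.5685, 0.0659, 0.1058]
orientation: [[0.188, 0.982, -0.002], [0.982, -0.188, -0.0], [-0.0, -0.001, -1.0]]
wrist_force: [0.2, -0.3, -3.4]
grip_width: 0.0139
gripper_force: 40.0
```

```bash
python3 - <<'E'
from h import *
s=read_state();print(s["tool_pos"],s["orientation"],s["wrist_force"],s["torque"],s["grip_width"],s["gripper_force"])
b=capture("scene")[:,:,::-1][170:370,280:480];cv2.imwrite("pics/s5.png",b)
print(spot_in("ball","scene")[:1],spot_in("dish","scene")[:1],spot_in("ball_center","scene")[:1])
E
```

```text
[0.5685 0.0659 0.1058] [[ 0.1881  0.9821 -0.0015]
 [ 0.9821 -0.1881 -0.0001]
 [-0.0004 -0.0015 -1.    ]] [ 0.2082 -0.3041 -3.4449] [-0.0453 -0.0673  0.012 ] 0.013904196463764429 39.97859001159668
[{'box': [351.5, 305.8, 375.4, 326.6], 'score': 0.75}] [{'box': [318.3, 224.5, 409.3, 352.3], 'score': 0.89}] [{'box': [354.0, 305.9, 374.9, 329.9], 'score': 0.56}]
```

Lifted with 3.4 N weight, so dish and ball are held. Continue lifting.

Emit:
move_arm(targets="0 0 -0.004 0 0 0; 0 0 -0.005 0 0 0; 0 0 -0.005 0 0 0; 0 0 -0.005 0 0 0; 0 0 -0.005 0 0 0")

```text
time_s: 14.92
tool_pos: [0.5692, 0.0658, 0.1307]
orientation: [[0.188, 0.982, 0.0], [0.982, -0.188, -0.0], [-0.0, 0.0, -1.0]]
wrist_force: [0.5, -0.1, -3.9]
grip_width: 0.0137
gripper_force: 40.0
```

Emit:
move_arm(targets="0 0 -0.005 0 0 0; 0 0 -0.005 0 0 0; 0 0 -0.005 0 0 0; 0 0 -0.005 0 0 0; 0 0 -0.005 0 0 0")

```text
time_s: 15.33
tool_pos: [0.5691, 0.0658, 0.1555]
orientation: [[0.188, 0.982, -0.0], [0.982, -0.188, -0.0], [-0.0, -0.0, -1.0]]
wrist_force: [-0.0, 0.1, -2.5]
grip_width: 0.0139
gripper_force: 40.0
```

Emit:
move_arm(targets="0 0 -0.005 0 0 0; 0 0 -0.005 0 0 0; 0 0 -0.005 0 0 0; 0 0 -0.005 0 0 0; 0 0 -0.005 0 0 0")

```text
time_s: 15.75
tool_pos: [0.5691, 0.0658, 0.1805]
orientation: [[0.188, 0.982, -0.0], [0.982, -0.188, -0.0], [-0.0, -0.0, -1.0]]
wrist_force: [-0.1, 0.2, -4.6]
grip_width: 0.0138
gripper_force: 40.0
```

Emit:
move_arm(targets="0 0 -0.005 0 0 0; 0 0 -0.005 0 0 0; 0 0 -0.004 0 0 0; 0 0 -0.003 0 0 0; 0 0 -0.002 0 0 0")

```text
time_s: 16.17
tool_pos: [0.5692, 0.0658, 0.1994]
orientation: [[0.188, 0.982, 0.0], [0.982, -0.188, -0.0], [-0.0, 0.0, -1.0]]
wrist_force: [-0.5, 0.1, -3.5]
grip_width: 0.0137
gripper_force: 40.0
```

Emit:
move_arm(targets="0 0 -0.001 0 0 0; 0 0 0 0 0 0")

```text
time_s: 16.33
tool_pos: [0.5691, 0.0658, 0.2001]
orientation: [[0.188, 0.982, -0.0], [0.982, -0.188, -0.0], [-0.0, -0.0, -1.0]]
wrist_force: [-0.9, -0.3, -3.8]
grip_width: 0.0137
gripper_force: 40.0
```

```bash
python3 - <<'E'
from h import *
s=read_state();print(s["time_s"],s["tool_pos"],s["orientation"],s["wrist_force"],s["grip_width"])
capture("scene")
print(spot_in("ball","scene")[:1],spot_in("dish","scene")[:1])
p=s["tool_pos"];print("pred ball",proj("scene",p+[0,0,-.096+.023]))
plan([(np.r_[CX,CY,.205],75)],n=60,smooth=True)
E
```

```text
16.3333 [0.5691 0.0658 0.2001] [[ 0.1884  0.9821 -0.0002]
 [ 0.9821 -0.1884 -0.0001]
 [-0.0001 -0.0002 -1.    ]] [-0.8968 -0.3281 -3.7704] 0.013714692887242495
[{'box': [354.1, 251.0, 382.4, 277.0], 'score': 0.7}] [{'box': [320.0, 167.8, 417.8, 302.1], 'score': 0.95}]
pred ball [[368.5271 264.7012]]
0 0 0 0 0 0; 0.0001 0 0 0 0 -0.03; 0.0002 -0.0001 0 0 0 -0.07; 0.0004 -0.0002 0 0 0 -0.13; 0.0006 -0.0004 0 0 0 -0.21
0.0009 -0.0006 0 0 0 -0.3; 0.0012 -0.0007 0 0 0 -0.4; 0.0016 -0.0009 0 0 0 -0.51; 0.0019 -0.0011 0 0 0 -0.64; 0.0023 -0.0013 0 0 0 -0.76
0.0028 -0.0015 -0.0001 0 0 -0.89; 0.0032 -0.0017 -0.0001 0 0 -1.03; 0.0037 -0.0019 -0.0001 0 0 -1.17; 0.0041 -0.002 -0.0001 0 0 -1.31; 0.0046 -0.0021 -0.0001 0 0 -1.44
0.0051 -0.0022 -0.0001 0 0 -1.58; 0.0056 -0.0022 -0.0001 0 0 -1.71; 0.0061 -0.0022 -0.0001 0 0 -1.83; 0.0065 -0.0021 -0.0001 0 0 -1.95; 0.007 -0.002 -0.0001 0 0 -2.07
0.0074 -0.0019 -0.0001 0 0 -2.17; 0.0078 -0.0017 -0.0001 0 0 -2.27; 0.0082 -0.0014 -0.0001 0 0 -2.36; 0.0085 -0.0011 -0.0001 0 0 -2.44; 0.0088 -0.0008 -0.0002 0 0 -2.51
0.009 -0.0004 -0.0002 0 0 -2.56; 0.0092 
[... 318 characters left out ...]
77 0.0038 -0.0001 0 0 -2.44; 0.0073 0.004 -0.0001 0 0 -2.36; 0.0068 0.0041 -0.0001 0 0 -2.27; 0.0064 0.0042 -0.0001 0 0 -2.17
0.0059 0.0042 -0.0001 0 0 -2.07; 0.0054 0.0042 -0.0001 0 0 -1.95; 0.005 0.0041 -0.0001 0 0 -1.83; 0.0045 0.004 -0.0001 0 0 -1.71; 0.004 0.0038 -0.0001 0 0 -1.58
0.0036 0.0036 -0.0001 0 0 -1.44; 0.0032 0.0033 -0.0001 0 0 -1.31; 0.0028 0.003 -0.0001 0 0 -1.17; 0.0024 0.0027 -0.0001 0 0 -1.03; 0.002 0.0024 -0.0001 0 0 -0.89
0.0017 0.0021 0 0 0 -0.76; 0.0014 0.0017 0 0 0 -0.64; 0.0011 0.0014 0 0 0 -0.51; 0.0009 0.0011 0 0 0 -0.4; 0.0006 0.0008 0 0 0 -0.3
0.0004 0.0006 0 0 0 -0.21; 0.0003 0.0004 0 0 0 -0.13; 0.0001 0.0002 0 0 0 -0.07; 0.0001 0.0001 0 0 0 -0.03; 0 0 0 0 0 0
```

Emit:
move_arm(targets="0.0003 0 0 0 0 -0.1; 0.0005 -0.0003 0 0 0 -0.2; 0.001 -0.0005 0 0 0 -0.3; 0.0012 -0.0007 0 0 0 -0.4; 0.0015 -0.0009 0 0 0 -0.5")

```text
time_s: 16.9
tool_pos: [0.5675, 0.0708, 0.1999]
orientation: [[0.162, 0.987, -0.0], [0.987, -0.162, -0.0], [-0.0, -0.0, -1.0]]
wrist_force: [1.0, 0.0, -3.6]
grip_width: 0.0133
gripper_force: 40.0
```

Emit:
move_arm(targets="0.002 -0.001 0 0 0 -0.6; 0.0023 -0.0013 0 0 0 -0.8; 0.0028 -0.0015 0 0 0 -0.9; 0.0032 -0.0017 0 0 0 -1; 0.0037 -0.0019 0 0 0 -1.2")

```text
time_s: 17.32
tool_pos: [0.562, 0.0858, 0.2]
orientation: [[0.083, 0.997, -0.0], [0.997, -0.083, -0.0], [-0.0, -0.0, -1.0]]
wrist_force: [0.1, 0.1, -4.8]
grip_width: 0.014
gripper_force: 40.0
```

Emit:
move_arm(targets="0.0041 -0.002 0 0 0 -1.3; 0.0046 -0.0021 0 0 0 -1.4; 0.0051 -0.0022 0 0 0 -1.6; 0.0056 -0.0022 0 0 0 -1.7; 0.0061 -0.0022 0 0 0 -1.8")

```text
time_s: 17.73
tool_pos: [0.5519, 0.1119, 0.2]
orientation: [[-0.054, 0.999, -0.0], [0.999, 0.054, -0.0], [-0.0, -0.0, -1.0]]
wrist_force: [-0.6, 0.3, -3.5]
grip_width: 0.0134
gripper_force: 40.0
```

Emit:
move_arm(targets="0.0065 -0.0021 0 0 0 -1.9; 0.007 -0.002 0 0 0 -2.1; 0.0074 -0.0019 0 0 0 -2.2; 0.0078 -0.0017 0 0 0 -2.3; 0.0082 -0.0014 0 0 0 -2.4")

```text
time_s: 18.15
tool_pos: [0.5381, 0.1476, 0.2]
orientation: [[-0.243, 0.97, -0.0], [0.97, 0.243, -0.0], [-0.0, -0.0, -1.0]]
wrist_force: [1.2, -0.0, -3.7]
grip_width: 0.0138
gripper_force: 40.0
```

Emit:
move_arm(targets="0.0085 -0.0011 0 0 0 -2.4; 0.0088 -0.0008 0 0 0 -2.5; 0.009 -0.0004 0 0 0 -2.6; 0.0092 0 0 0 0 -2.6; 0.0093 0.0005 0 0 0 -2.6")

```text
time_s: 18.57
tool_pos: [0.5217, 0.1896, 0.2]
orientation: [[-0.451, 0.893, -0.0], [0.893, 0.451, -0.0], [-0.0, -0.0, -1.0]]
wrist_force: [0.1, 0.3, -3.7]
grip_width: 0.0137
gripper_force: 40.0
```

Emit:
move_arm(targets="0.0094 0.0009 0 0 0 -2.7; 0.0094 0.0013 0 0 0 -2.7; 0.0093 0.0018 0 0 0 -2.7; 0.0091 0.0022 0 0 0 -2.7; 0.009 0.0026 0 0 0 -2.6")

```text
time_s: 18.98
tool_pos: [0.5048, 0.2336, 0.1999]
orientation: [[-0.646, 0.764, -0.0], [0.764, 0.646, -0.0], [0.0, -0.0, -1.0]]
wrist_force: [-0.7, -0.4, -4.2]
grip_width: 0.0136
gripper_force: 40.0
```

Emit:
move_arm(targets="0.0087 0.003 0 0 0 -2.6; 0.0084 0.0033 0 0 0 -2.6; 0.0081 0.0036 0 0 0 -2.5; 0.0077 0.0038 0 0 0 -2.4; 0.0073 0.004 0 0 0 -2.4")

```text
time_s: 19.4
tool_pos: [0.4889, 0.2745, 0.1999]
orientation: [[-0.795, 0.606, -0.0], [0.606, 0.795, -0.0], [0.0, -0.0, -1.0]]
wrist_force: [-0.0, 0.2, -3.5]
grip_width: 0.0136
gripper_force: 40.0
```

Emit:
move_arm(targets="0.0068 0.0041 0 0 0 -2.3; 0.0064 0.0042 0 0 0 -2.2; 0.0059 0.0042 0 0 0 -2.1; 0.0054 0.0042 0 0 0 -2; 0.005 0.0041 0 0 0 -1.8")

```text
time_s: 19.82
tool_pos: [0.4758, 0.3079, 0.1999]
orientation: [[-0.891, 0.453, -0.0], [0.453, 0.891, -0.0], [0.0, -0.0, -1.0]]
wrist_force: [-0.2, -0.2, -3.1]
grip_width: 0.0137
gripper_force: 40.0
```

Emit:
move_arm(targets="0.0045 0.004 0 0 0 -1.7; 0.004 0.0038 0 0 0 -1.6; 0.0036 0.0036 0 0 0 -1.4; 0.0032 0.0033 0 0 0 -1.3; 0.0028 0.003 0 0 0 -1.2")

```text
time_s: 20.23
tool_pos: [0.4667, 0.3313, 0.1999]
orientation: [[-0.941, 0.339, -0.0], [0.339, 0.941, -0.0], [0.0, -0.0, -1.0]]
wrist_force: [-0.3, -0.0, -3.8]
grip_width: 0.0136
gripper_force: 40.0
```

Emit:
move_arm(targets="0.0024 0.0027 0 0 0 -1; 0.002 0.0024 0 0 0 -0.9; 0.0017 0.0021 0 0 0 -0.8; 0.0014 0.0017 0 0 0 -0.6; 0.001 0.0014 0 0 0 -0.5")

```text
time_s: 20.65
tool_pos: [0.462, 0.3436, 0.1999]
orientation: [[-0.961, 0.277, -0.0], [0.277, 0.961, -0.0], [0.0, -0.0, -1.0]]
wrist_force: [0.1, -0.5, -3.1]
grip_width: 0.0139
gripper_force: 40.0
```

Emit:
move_arm(targets="0.0009 0.0011 0 0 0 -0.4; 0.0006 0.0008 0 0 0 -0.3; 0.0004 0.0006 0 0 0 -0.2; 0.0003 0.0004 0 0 0 -0.1; 0 0 0 0 0 0")

```text
time_s: 21.07
tool_pos: [0.4607, 0.3468, 0.2]
orientation: [[-0.965, 0.261, -0.0], [0.261, 0.965, -0.0], [0.0, -0.0, -1.0]]
wrist_force: [0.3, 0.2, -2.9]
grip_width: 0.014
gripper_force: 40.0
```

```bash
python3 - <<'E'
from h import *
s=read_state();print(s["time_s"],s["tool_pos"],s["orientation"],s["wrist_force"],s["grip_width"])
b=capture("scene");cv2.imwrite("pics/s6.png",cv2.resize(b[:,:,::-1][60:300,110:430],None,fx=2.5,fy=2.5,interpolation=cv2.INTER_CUBIC))
print(spot_in("ball","scene")[:1],spot_in("dish","scene")[:1])
p=s["tool_pos"];print("pred ball",proj("scene",p+[0,0,-.096+.023]))
plan([(np.r_[CX,CY,.205],75)])
E
```

```text
21.0667 [0.4607 0.3468 0.2   ] [[-0.9652  0.2614 -0.0003]
 [ 0.2614  0.9652 -0.0002]
 [ 0.0002 -0.0002 -1.    ]] [ 0.3197  0.2268 -2.8909] 0.014002485661324305
[{'box': [188.7, 189.9, 251.7, 242.7], 'score': 0.69}] [{'box': [161.7, 110.5, 258.5, 202.9], 'score': 0.86}]
pred ball [[216.1549 178.3234]]
0.002 0.0005 -0.0051 -0.02 -0.01 -0.17
```

View pics/s6.png

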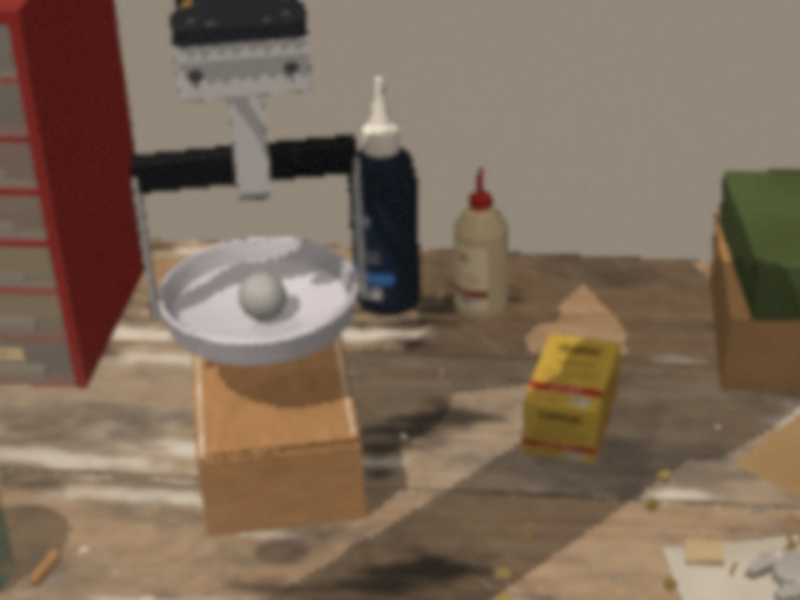

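Emit:
move_arm(targets="0.0005 0 0 0 0 0; 0.0005 0 0 0 0 0; 0 0 0 0 0 0; 0 0 0 0 0 0; 0 0 0 0 0 0")

```text
time_s: 21.63
tool_pos: [0.4597, 0.3471, 0.1999]
orientation: [[-0.965, 0.261, -0.0], [0.261, 0.965, -0.0], [0.0, -0.0, -1.0]]
wrist_force: [0.5, 0.3, -3.4]
grip_width: 0.0133
gripper_force: 40.0
```

Emit:
move_arm(targets="0 0 0 0 0 0; 0 0 0 0 0 0; 0 0 0 0 0 0; 0 0 0 0 0 0; 0 0 0 0 0 0")

```text
time_s: 22.05
tool_pos: [0.4597, 0.3471, 0.1999]
orientation: [[-0.965, 0.261, -0.0], [0.261, 0.965, -0.0], [0.0, -0.0, -1.0]]
wrist_force: [0.7, -0.2, -4.7]
grip_width: 0.0134
gripper_force: 40.0
```

```bash
python3 -c "
from station import *
print(close_job())"
```

```text
the job is handed in; nothing more can be done
None
```

I handed the job in at about 22 s: the carton is closed, inner flap then outer flap. The dish, turned a quarter, is held still and level about 4 cm above the carton's middle, with the ball centred in the last picture.

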